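# Stow the full tin behind the swing gate

## Robot

A 6-joint arm with a two-finger parallel gripper is mounted at the origin on the work surface. World frame = base frame: x ahead of the robot, y to its left, z up, the work surface at z = 0. Lengths are in m, angles in degrees, forces in N, time in s.
With the tool pointing down it reaches from about 0.3 to 0.75 m from the base axis. Payload 8.5 kg.
Tool frame: the origin (TCP) lies midway between the tips of the shut fingers; the grasp point (between the pads) lies 19 mm behind it (pinch_z is the z of the grasp point in the tool frame, in m); z points along the fingers, y is the direction in which the jaws open and shut (so a half turn about z gives the same grasp; the last joint's range is limited). The gripper opens to 85 mm and grips with 20 to 120 N. Pads are 22 mm wide; open, the fingers measure 114 mm over their backs; the gripper's body (76 mm by 85 mm) begins 54 mm behind the grasp point. The pads swing forward as they close: fully open they stand 13 mm farther back than shut.
Start: joints at [64.67, 21.807, 74.336, -0, 83.858, -12.336], TCP at [0.124, 0.536, 0.231] pointing down, gripper open.
Joint ranges: [-178.18, 178.18], [-50.72, 133.34], [12.68, 142.11], [-81.47, 261.47], [9.98, 163.14], [-165.26, 165.26]. Speed limits (degrees/s): [136.94, 136.94, 180, 180, 180, 180].

## Interface

Orientations are given as a 3x3 rotation matrix whose columns are the frame's x, y, z axes.
In Python, from workcell import * gives the robot as it stands.
- The arm moves only by the tool jog_arm, never from a script. Its argument "commands" is one flat list of numbers, 5 for each row, row after row: the closure, from 0 (fully open) to 1 (shut), then the shift along the world's x, y, z in mm, then the turn about the world's z in degrees. In form: [grip, tx, ty, tz, roll, grip, tx, ty, tz, roll, ...]. A call has 1 to 12 rows; each row shifts and turns the commanded pose from where the row before left it; what a row does not reach is not made up. A row lasts 1/8 s, in which the tool goes at most 62.5 mm and 10.7 degrees, less where a joint would pass 70% of its speed; a pose out of reach is approached as far as the arm can. A call with a gripper value outside its range is refused whole. The fingers move at their own pace and stop on an object; the grip force is fixed at half the most. Time passes only in rows, so rows that do not move let the fingers close. It gives the time, the measured TCP pose, the force and the opening at its end, in the units of the state.
- read_state(): the state, without advancing time (a new reading comes with each control period).
- read_camera(name): name is "scene" or "top" or "wrist"; returns a dict with "img" (384x512x3 uint8, blue, green, red), "z_map" (384x512 float32, m along the optical axis (not along the pixel's ray), 0 where there is no reading), "fx", "fy", "cx", "cy" (pixels), "origin" and "rotation" of the camera in the world; the wrist camera has in their place "hand_eye" (4x4, takes a point from camera to tool coordinates, whose origin is the TCP and whose axes are the flange's). Camera axes: x right, y up, looking along -z (the intrinsics and any distortion apply to the point x, -y, -z); pixel columns grow to the right and rows downward; lengths in m; the calibration is good to about 2 mm. A picture is of the moment at which its call begins: read the wrist's pose just before it.
- finish_job(): hands the job in, once; it reports no verdict.
Trained networks look in the newest picture that a camera, given by its name, has taken for a name from the list of things; names that differ only in an ending like _2 or _b are one class to them, and where a whole thing is asked for, a point or a joint stands for the part that bears it (a point fixed in the world has none). Each returns a list of dicts, best first, with "score" (0 to 1); they miss things now and then, are a little off and sometimes report something else, mostly with a low value. They report only what shows in the picture. A call takes as long as a camera call.
- find_in(camera, label): "position" ([column, row] in pixels, amid what is visible of it).
- trace(camera, label): "region" (384x512 bool, what is visible of it) and "position" ([column, row] in pixels, amid what is visible of it).
- landmark_of(camera, label): "position" ([column, row] in pixels: a listed point, or the origin of a listed thing).
The state is a dict: "clock": time; "joint_pos": joint angles; "joint_velocities": joint speeds; "joint_efforts": joint torques, N m; "tcp_pos": TCP position; "ee_rot": TCP orientation; "force": force on the tool from outside, world axes, zero at the start; "torque": the same for the moment, N m; "gripper_width": finger opening in m.
Only numpy, scipy, OpenCV 4.12 (cv2) and the standard library are available. Lean on these libraries where they do the work, as an engineer would, in place of code of your own. Each camera call takes 0.05 s, during which the arm holds its last target.

## Task

Three identical closed tins stand on the bench and only one is full: find it by lifting them and feeling the weight, putting the empty ones back upright where they stood. Stand the full tin in front of the storage bay's swing gate and push it in through the gate, upright, until both leaves swing shut behind it. Do not tip any tin or disturb the other things on the bench.

Things in the scene. Friction and masses are not known exactly. Their poses are not given: they have to be found in the camera images.
- tin_a_center (a point): centre (half-way up) of one of three identical closed steel tins: upright cylinder, 66 mm diameter, 78 mm tall, flat lid; z axis up. One of the three, chosen at random, is full (total about 0.45 to 0.65 kg); the other two are almost empty (total 0.10 to 0.15 kg). Nothing but the weight tells them apart; the contents do not shift
- tin_b_center (a point): centre (half-way up) of one of three identical closed steel tins: upright cylinder, 66 mm diameter, 78 mm tall, flat lid; z axis up. One of the three, chosen at random, is full (total about 0.45 to 0.65 kg); the other two are almost empty (total 0.10 to 0.15 kg). Nothing but the weight tells them apart; the contents do not shift
- tin_c_center (a point): centre (half-way up) of one of three identical closed steel tins: upright cylinder, 66 mm diameter, 78 mm tall, flat lid; z axis up. One of the three, chosen at random, is full (total about 0.45 to 0.65 kg); the other two are almost empty (total 0.10 to 0.15 kg). Nothing but the weight tells them apart; the contents do not shift
- tin_a: the same tin; origin at the centre of its underside
- tin_b: the same tin; origin at the centre of its underside
- tin_c: the same tin; origin at the centre of its underside
- bay: fixed storage bay of white board; origin at bench level, midway between its gate's two hinge posts; axes as gate. Floor 6 mm thick, 124 mm wide, from x = -110 mm (open apron before the gate) to +200 mm. Behind the gate: side walls 104 mm apart inside, 64 mm high over the bench; back wall at x = 190 mm. Hinge posts 11 mm thick, 72 mm high, at x = 0, y = +-55 mm
- gate (a point): point on the bay's floor (6 mm above the bench) at the middle of the gate line; x points into the bay through the gate, y to the left, z up. A clear roof, 92 to 96 mm above the bench, covers x = 62 to 200 mm: too little room between gate and roof to lower a tin from above, but fingers pushing from above may follow through the gate as far as the roof's edge
- bay_spot (a point): point on the bay's floor 85 mm inside the gate line: a tin centred over it (anything beyond about 70 mm) is clear of the closing leaves
- leaf_left (a joint): angle of the gate's left leaf (seen from the robot): 0 shut, grows to 1.5 as it swings inward, into the bay; never outward. Aluminium, 46 mm long, 4 mm thick, from 10 to 62 mm above the bench, on an upright hinge 49 mm to the left of gate. A weak spring (0.3 to 1 N at the tip) swings it shut when nothing holds it open
- leaf_right (a joint): angle of the gate's right leaf (seen from the robot): 0 shut, grows to 1.5 as it swings inward, into the bay; never outward. Aluminium, 46 mm long, 4 mm thick, from 10 to 62 mm above the bench, on an upright hinge 49 mm to the right of gate. A weak spring (0.3 to 1 N at the tip) swings it shut when nothing holds it open
- glue_center (a point): bystander, centre of an upright white glue bottle, 56 mm diameter, 150 mm tall
- offcut_center (a point): bystander, centre of a wood offcut lying on the bench, 140 (x) x 48 (y) x 40 mm
- mug_center (a point): bystander, centre of an upright white cup, 76 mm diameter, 90 mm tall
- foam_center (a point): bystander, centre of a lilac foam block, 80 (x) x 60 (y) x 55 mm
- rasp_center (a point): bystander, middle of a rasp lying flat, 260 mm long along its x axis, 24 mm thick
- hammer_center (a point): bystander, middle of a hammer lying flat, 240 mm long along its x axis

How it is judged:
By the outcome, as a careful person would: the job done as asked, in the order asked, and still so for the second after the job is handed in, with the robot touching nothing.
It also fails if it takes over 72 s, if anything falls off the work surface, if the arm or the gripper's body presses on something with over 40 N, if the wrist force passes 120 N, or if a joint passes its speed limit or range.

## Working session

There is one attempt and no reset: what is moved stays moved. The work goes in short steps, Python scripts to look and compute and a tool call to move; the robot and the scene stay as the last step left them, time stands still between calls to the robot, and variables do not carry over. Pictures are saved under pics/ and viewed, and the job is handed in when it is done.

Besides the shell and the picture viewer there is one more tool, called after ">>>" as a command line: name --argument value ..., lists and objects as JSON in quotes. jog_arm: Moves the arm, as the interface text tells. Its arguments: {"type":"object","properties":{"commands":{"type":"array","items":{"type":"number"}}},"required":["commands"]}

```bash
ls; mkdir -p pics; cat > h.py <<'E'
from workcell import *
import numpy as np, cv2
def w(cam,px,z=None,depth=None):
    u,v=px
    d=np.array([(u-cam['cx'])/cam['fx'],-(v-cam['cy'])/cam['fy'],-1.0])
    R=np.array(cam['rotation']);o=np.array(cam['origin'])
    dw=R@d
    s=depth if depth is not None else (z-o[2])/dw[2]
    return o+s*dw
def zmap_w(cam):
    H,W=cam['z_map'].shape
    uu,vv=np.meshgrid(np.arange(W),np.arange(H))
    d=np.stack([(uu-cam['cx'])/cam['fx'],-(vv-cam['cy'])/cam['fy'],-np.ones_like(uu,float)],-1)*cam['z_map'][...,None]
    return d@np.array(cam['rotation']).T+np.array(cam['origin'])
E
python3 - <<'E'
from h import *
s=read_state();print({k:np.round(v,4).tolist() for k,v in s.items()})
for n in ['top','scene']:
    c=read_camera(n);cv2.imwrite(f'pics/{n}0.png',c['img'])
    print(n,{k:(np.round(v,3).tolist() if not isinstance(v,str) else v) for k,v in c.items() if k not in('img','z_map')})
    P=zmap_w(c)
    for l in ['tin_a_center','gate','bay','bay_spot','glue_center','mug_center','foam_center','offcut_center','rasp_center','hammer_center']:
        for r in landmark_of(n,l)[:4]:
            u,v=r['position'];print(l,round(r['score'],2),np.round((u,v)),np.round(P[int(v),int(u)],3))
E
```

```text
pics
{'clock': 0.0, 'joint_pos': [64.6702, 21.8415, 74.3854, -0.0008, 83.8605, -12.3344], 'joint_velocities': [-0.0794, 0.085, 0.0234, 0.0744, -0.0522, -0.0502], 'joint_efforts': [-0.0041, -44.8453, -23.1279, -0.0004, 0.0047, 0.0], 'tcp_pos': [0.1235, 0.5356, 0.2307], 'ee_rot': [[-0.9744, 0.2249, -0.0006], [0.2249, 0.9744, -0.0014], [0.0003, -0.0015, -1.0]], 'force': [-0.6569, 0.482, 0.7253], 'torque': [-0.0174, -0.0049, 0.008], 'gripper_width': 0.0851}
top {'fx': 477.755, 'fy': 477.755, 'cx': 257.196, 'cy': 187.696, 'origin': [0.278, -0.002, 1.374], 'rotation': [[0.018, 0.989, -0.144], [-1.0, 0.019, 0.001], [0.004, 0.144, 0.99]]}
gate 0.64 [184. 170.] [0.523 0.205 0.038]
bay 0.94 [184. 170.] [0.526 0.213 0.004]
bay 0.5 [413. 145.] [ 0.614 -0.457  0.004]
bay_spot 0.94 [184. 140.] [0.593 0.199 0.097]
bay_spot 0.21 [292. 180.] [ 0.49  -0.098  0.084]
glue_center 0.83 [294. 133.] [ 0.607 -0.098  0.142]
glue_center 0.74 [291. 180.] [ 0.49  -0.096  0.08 ]
mug_center 0.85 [412. 143.] [ 0.62  -0.455  0.   ]
foam_center 0.61 [259. 124.] [ 0.654 -0.003  0.054]
foam_center 0.32 [290. 180.] [ 0.
[... 407 characters left out ...]
, 0.535], [0.92, 0.325, -0.22], [-0.009, 0.578, 0.816]]}
tin_a_center 0.98 [142. 221.] [ 0.446 -0.303  0.081]
tin_a_center 0.43 [286. 258.] [ 0.67  -0.006  0.057]
gate 0.88 [328. 197.] [0.53  0.203 0.009]
gate 0.37 [225. 218.] [ 0.518 -0.103  0.079]
bay 0.63 [329. 198.] [0.532 0.209 0.007]
bay_spot 0.66 [342. 216.] [0.642 0.163 0.097]
glue_center 0.67 [240. 250.] [ 0.631 -0.109  0.111]
mug_center 0.81 [ 97. 309.] [ 0.592 -0.461  0.008]
foam_center 0.91 [286. 256.] [ 0.667 -0.004  0.056]
foam_center 0.55 [140. 226.] [ 0.455 -0.309  0.075]
offcut_center 0.92 [188. 235.] [ 0.505 -0.203  0.04 ]
rasp_center 0.78 [153. 194.] [ 0.324 -0.259  0.016]
hammer_center 0.77 [353. 130.] [0.341 0.408 0.024]
```

View pics/top0.png

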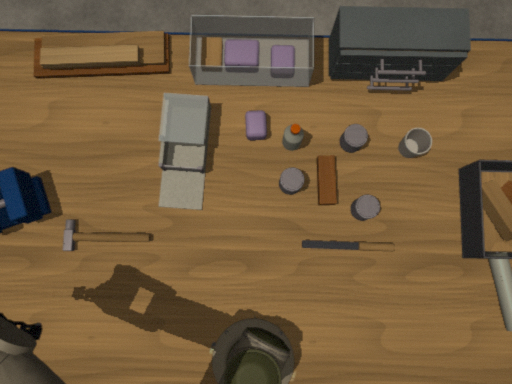

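View pics/scene0.png

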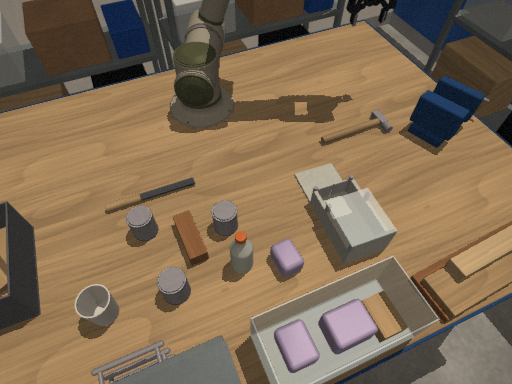

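The top view shows three tins at (292,180), (355,138) and (367,207), the bay at (184,150) with its gate facing the robot, and the foam, glue, offcut and mug close by. Next I'll measure them from depth.

```bash
python3 - <<'E'
from h import *
for n in ['top','scene']:
    c=read_camera(n);P=zmap_w(c)
    print(n,'bench z',np.round([P[250,200],P[290,250]],4).tolist() if n=='top' else '')
    for r in trace(n,'tin_a')[:6]:
        m=r['region']&(c['z_map']>0)
        q=P[m];zt=np.percentile(q[:,2],85)
        t=q[(abs(q[:,2]-zt)<.008)]
        (cx,cy),rad=cv2.minEnclosingCircle((t[:,:2]*1000).astype(np.float32))
        print('tin',round(r['score'],2),np.round(r['position']),len(q),'ztop',round(zt,4),'circ',np.round((cx,cy,rad),1),'mean',np.round(t.mean(0),4))
    for l in ['glue_center','mug_center','foam_center','offcut_center']:
        r=trace(n,l)
        for k in r[:1]:
            q=P[k['region']&(c['z_map']>0)];print(l,round(k['score'],2),np.round(np.percentile(q,[3,50,97],axis=0),3).tolist())
    # bay
    X,Y,Z=P[...,0],P[...,1],P[...,2]
    reg=(X>.38)&(X<.78)&(Y>.1)&(Y<.32)
    for lo,hi,nm in [(.06,.069,'wall'),(.069,.078,'post'),(.086,.105,'roof'),(.003,.012,'floor')]:
        m=reg&(Z>lo)&(Z<hi)
        q=(P[m][:,:2]*1000).astype(np.float32)
        if len(q)>5: print(nm,len(q),cv2.minAreaRect(q),np.round(q.mean(0)))
    v=np.zeros(P.shape[:2],np.uint8); v[reg]=np.clip(Z[reg]*2000+20,0,255)
    ys,xs=np.where(reg);sl=np.s_[ys.min():ys.max(),xs.min():xs.max()]
    a=cv2.resize(c['img'][sl],None,fx=4,fy=4,interpolation=2);b=cv2.cvtColor(cv2.resize(v[sl],None,fx=4,fy=4,interpolation=0),8)
    o=np.hstack([a,b]);s=min(1,800/o.shape[1],600/o.shape[0]);o=cv2.resize(o,None,fx=s,fy=s);print(sl,s*4)
    cv2.imwrite(f'pics/bay_{n}.png',o)
E
```

```text
top bench z [[0.2962, 0.1559, 0.0025], [0.1872, 0.0113, 0.0032]]
tin 0.85 [290. 180.] 515 ztop 0.0807 circ [494.7 -98.3  33.3] mean [ 0.4938 -0.0986  0.078 ]
tin 0.84 [366. 208.] 560 ztop 0.0802 circ [ 423.2 -305.7   33.5] mean [ 0.4232 -0.3051  0.0779]
tin 0.83 [354. 138.] 610 ztop 0.0799 circ [ 622.4 -276.1   33.8] mean [ 0.6215 -0.2755  0.0777]
tin 0.27 [183. 151.] 5282 ztop 0.0975 circ [654.9 203.1  90.6] mean [0.6555 0.2036 0.0966]
glue_center 0.56 [[0.591, -0.123, 0.013], [0.606, -0.098, 0.102], [0.631, -0.076, 0.152]]
mug_center 0.97 [[0.573, -0.479, 0.002], [0.611, -0.456, 0.052], [0.639, -0.411, 0.092]]
foam_center 0.95 [[0.619, -0.023, 0.027], [0.651, 0.003, 0.054], [0.692, 0.031, 0.059]]
offcut_center 0.66 [[0.433, -0.223, 0.016], [0.499, -0.198, 0.04], [0.568, -0.176, 0.045]]
wall 275 ((622.4776611328125, 205.73812866210938), (125.00141143798828, 206.05503845214844), 86.82795715332031) [574. 199.]
post 40 ((618.9216918945312, 204.109619140625), (121.80804443359375, 196.41567993164062), 86.23777770996094) [557. 189.]
roof 2194 ((656.3649291992188, 203.9267578125), (125.545
[... 915 characters left out ...]
.031, 0.059]]
offcut_center 0.66 [[0.439, -0.224, 0.002], [0.518, -0.2, 0.041], [0.575, -0.176, 0.044]]
wall 459 ((625.9561767578125, 205.84556579589844), (125.79484558105469, 204.38038635253906), 85.85270690917969) [616. 178.]
post 103 ((624.51025390625, 206.08941650390625), (123.73577880859375, 206.86183166503906), 87.06912231445312) [659. 196.]
roof 2479 ((657.4640502929688, 205.0949249267578), (125.91039276123047, 141.5174560546875), 87.01322174072266) [663. 203.]
floor 1678 ((579.567138671875, 209.4984130859375), (219.29957580566406, 398.0643005371094), 89.8243637084961) [526. 198.]
(slice(np.int64(151), np.int64(279), None), slice(np.int64(273), np.int64(414), None)) 2.8368794326241136
```

>>> jog_arm --commands '[0, 26, -45, 0, 5, 0, 26, -45, 0, 4.9, 0, 26, -45, 0, 0, 0, 26, -45, 0, 0, 0, 26, -45, 0, 0, 0, 26, -45, 0, 0, 0, 26, -45, 0, 0, 0, 26, -45, 0, 0, 0, 26, -45, 0, 0, 0, 26, -45, 0, 0, 0, 26, -45, 0, 0, 0, 26, -45, 0, 0]'

```text
clock: 3.2
tcp_pos: [0.4363, -0.0058, 0.2315]
ee_rot: [[-0.999, 0.054, 0.001], [0.054, 0.999, -0.0], [-0.001, 0.0, -1.0]]
force: [1.3, 1.1, 0.0]
gripper_width: 0.0853
```

>>> jog_arm --commands '[0, 30, -46, 0, 0, 0, 29.7, -46.2, 0, 0, 0, 0, 0, -40, 0, 0, 0, 0, -50, 0, 0, 0, 0, -45, 0, 0, 0, 0, -37, 0, 0, 0, 0, -20, 0, 0, 0, 0, -15, 0, 0, 0, 0, 0, 0]'

```text
clock: 4.32
tcp_pos: [0.495, -0.0962, 0.0236]
ee_rot: [[-0.999, 0.054, -0.002], [0.054, 0.999, 0.001], [0.002, 0.001, -1.0]]
force: [-0.2, 0.4, -0.5]
gripper_width: 0.0854
```

>>> jog_arm --commands '[1, 0, 0, 0, 0, 1, 0, 0, 0, 0, 1, 0, 0, 0, 0, 1, 0, 0, 0, 0, 1, 0, 0, 0, 0, 1, 0, 0, 10, 0, 1, 0, 0, 20, 0, 1, 0, 0, 20, 0, 1, 0, 0, 0, 0, 1, 0, 0, 0, 0, 1, 0, 0, 0, 0, 1, 0, 0, 0, 0]'

```text
clock: 5.82
tcp_pos: [0.4952, -0.0962, 0.0738]
ee_rot: [[-0.999, 0.054, -0.001], [0.054, 0.999, 0.0], [0.001, 0.0, -1.0]]
force: [0.7, 0.0, -1.4]
gripper_width: 0.0657
```

```bash
python3 - <<'E'
from h import *
F=[];R=[]
for i in range(4):
    c=read_camera('wrist');s=read_state();F.append(s['force']);
print(np.round(F,2).tolist(),np.round(s['tcp_pos'],4),s['gripper_width'],s['clock'])
cv2.imwrite('pics/w1.png',c['img'])
E
```

```text
[[-0.3, 0.12, -1.96], [0.05, 0.19, -1.12], [-0.03, -0.56, -1.37], [0.01, 0.17, -1.45]] [ 0.4953 -0.0963  0.0742] 0.06519084348855123 6.025
```

About 1.4 N, or 0.14 kg, so this tin is empty. I'll put it back.

>>> jog_arm --commands '[1, 0, 0, -20, 0, 1, 0, 0, -15, 0, 1, 0, 0, -8, 0, 1, 0, 0, -4, 0, 1, 0, 0, -2.5, 0, 1, 0, 0, 0, 0, 1, 0, 0, 0, 0, 0, 0, 0, 0, 0, 0, 0, 0, 0, 0, 0, 0, 0, 0, 0, 0, 0, 0, 0, 0, 0, 0, 0, 0, 0]'

```text
clock: 7.52
tcp_pos: [0.4954, -0.0963, 0.0248]
ee_rot: [[-0.999, 0.054, -0.0], [0.054, 0.999, 0.0], [0.0, 0.0, -1.0]]
force: [-0.9, 0.3, 1.1]
gripper_width: 0.0855
```

>>> jog_arm --commands '[0, 0, 0, 30, 0, 0, 0, 0, 45, 0, 0, 0, 0, 40, 0, 0, -15, -45, 0, 0, 0, -20, -55, 0, 0, 0, -20, -55, 0, 0, 0, -16, -54.5, 0, 0, 0, 0, 0, -40, 0, 0, 0, 0, -40, 0, 0, 0, 0, -25, 0, 0, 0, 0, -10.5, 0, 0, 0, 0, 0, 0]'

```text
clock: 9.02
tcp_pos: [0.4244, -0.3058, 0.0243]
ee_rot: [[-0.999, 0.054, -0.0], [0.054, 0.999, 0.0], [0.0, 0.0, -1.0]]
force: [0.2, 0.4, 0.9]
gripper_width: 0.0853
```

>>> jog_arm --commands '[1, 0, 0, 0, 0, 1, 0, 0, 0, 0, 1, 0, 0, 0, 0, 1, 0, 0, 0, 0, 1, 0, 0, 0, 0, 1, 0, 0, 10, 0, 1, 0, 0, 20, 0, 1, 0, 0, 20, 0, 1, 0, 0, 0, 0, 1, 0, 0, 0, 0, 1, 0, 0, 0, 0, 1, 0, 0, 0, 0]'

```text
clock: 10.52
tcp_pos: [0.4242, -0.3057, 0.0738]
ee_rot: [[-0.999, 0.054, -0.001], [0.054, 0.999, 0.001], [0.001, 0.001, -1.0]]
force: [0.1, -0.3, -1.8]
gripper_width: 0.0657
```

```bash
python3 - <<'E'
from h import *
F=[];R=[]
for i in range(4):
    c=read_camera('wrist');s=read_state();F.append(s['force']);
print(np.round(F,2).tolist(),np.round(s['tcp_pos'],4),s['gripper_width'],s['clock'])
E
```

```text
[[0.11, 0.87, -0.95], [0.28, 0.56, -1.66], [-0.54, 0.55, -1.43], [0.22, -1.45, -1.33]] [ 0.4243 -0.3058  0.0742] 0.06587646473063982 10.725
```

This one is empty too, at about 1.4 N. I'll put it back and go on to the third.

>>> jog_arm --commands '[1, 0, 0, -20, 0, 1, 0, 0, -15, 0, 1, 0, 0, -8, 0, 1, 0, 0, -4, 0, 1, 0, 0, -2.5, 0, 1, 0, 0, 0, 0, 1, 0, 0, 0, 0, 0, 0, 0, 0, 0, 0, 0, 0, 0, 0, 0, 0, 0, 0, 0, 0, 0, 0, 0, 0, 0, 0, 0, 0, 0]'

```text
clock: 12.22
tcp_pos: [0.4244, -0.3058, 0.0248]
ee_rot: [[-0.999, 0.054, -0.0], [0.054, 0.999, 0.0], [0.0, 0.0, -1.0]]
force: [0.5, -0.4, 0.7]
gripper_width: 0.0855
```

>>> jog_arm --commands '[0, 0, 0, 30, 0, 0, 0, 0, 45, 0, 0, 0, 0, 40, 0, 0, 45, 5, 0, 0, 0, 52, 8, 0, 0, 0, 52, 8, 0, 0, 0, 50.3, 8.8, 0, 0, 0, 0, 0, -40, 0, 0, 0, 0, -40, 0, 0, 0, 0, -25, 0, 0, 0, 0, -11, 0, 0, 0, 0, 0, 0]'

```text
clock: 13.72
tcp_pos: [0.6236, -0.276, 0.0237]
ee_rot: [[-0.999, 0.054, -0.0], [0.054, 0.999, 0.0], [0.0, 0.0, -1.0]]
force: [0.2, 0.1, 0.2]
gripper_width: 0.0855
```

>>> jog_arm --commands '[1, 0, 0, 0, 0, 1, 0, 0, 0, 0, 1, 0, 0, 0, 0, 1, 0, 0, 0, 0, 1, 0, 0, 0, 0, 1, 0, 0, 10, 0, 1, 0, 0, 20, 0, 1, 0, 0, 20, 0, 1, 0, 0, 0, 0, 1, 0, 0, 0, 0, 1, 0, 0, 0, 0, 1, 0, 0, 0, 0]'

```text
clock: 15.22
tcp_pos: [0.6235, -0.2759, 0.0731]
ee_rot: [[-0.999, 0.054, -0.001], [0.054, 0.999, 0.001], [0.001, 0.001, -1.0]]
force: [-0.6, 0.6, -4.8]
gripper_width: 0.0655
```

```bash
python3 - <<'E'
from h import *
F=[];R=[]
for i in range(3):
    c=read_camera('top');s=read_state();F.append(s['force']);
print(np.round(F,2).tolist(),np.round(s['tcp_pos'],4),s['gripper_width'],s['clock'])
P=zmap_w(c)
X,Y,Z=P[...,0],P[...,1],P[...,2]
for x,y in [(.4955,-.0963),(.4243,-.3058)]:
    m=(np.hypot(X-x,Y-y)<.06)&(Z>.07)&(Z<.09)
    q=P[m];print(cv2.minEnclosingCircle((q[:,:2]*1000).astype(np.float32)),q.mean(0).round(4))
cv2.imwrite('pics/top2.png',c['img'])
c=read_camera('scene');cv2.imwrite('pics/scene2.png',c['img'])
E
```

```text
[[-0.02, 0.74, -4.74], [1.13, 0.18, -4.29], [0.58, -0.1, -5.16]] [ 0.6236 -0.276   0.0735] 0.06562222737804886 15.375
((0.0, 0.0), 0.0) [nan nan nan]
((422.6824645996094, -307.047607421875), 33.800567626953125) [ 0.4231 -0.3098  0.0773]<stdin>:10: RuntimeWarning: Mean of empty slice.
  ret = um.true_divide(
```

View pics/scene2.png

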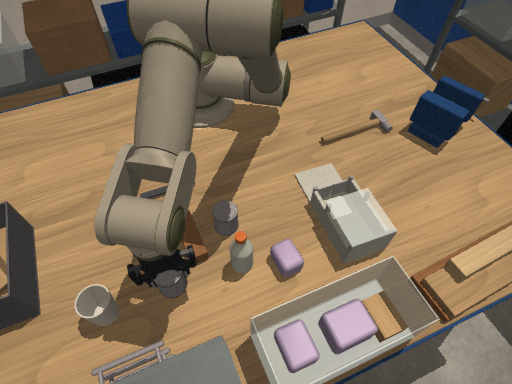

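View pics/bay_top.png

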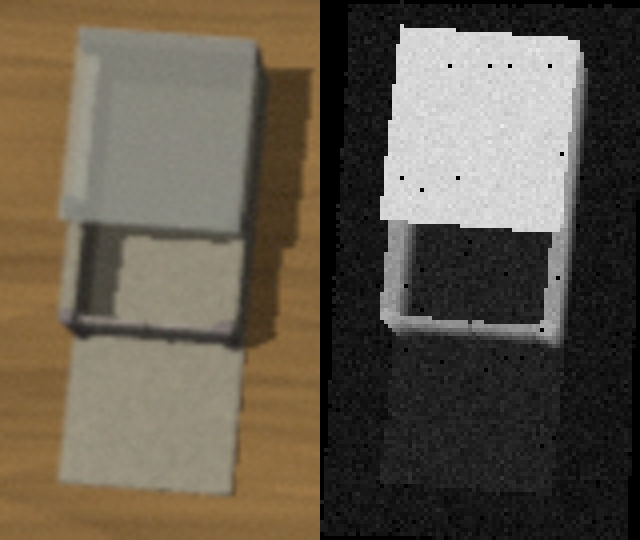

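The third tin reads about 4.8 N, or 0.49 kg, so it is the full one. The other two are still standing. I'll carry it high over to the apron.

>>> jog_arm --commands '[1, 0, 0, 30, 0, 1, 0, 0, 45, 0, 1, 0, 0, 40, 0, 1, 0, 0, 15, 0, 1, -8, 25, 0, 0, 1, -14, 42, 0, 0, 1, -17, 52, 0, 0, 1, -17, 52, 0, 0, 1, -17, 52, 0, 0, 1, -17, 52, 0, 0, 1, -17, 52, 0, 0, 1, -17, 52, 0, 0]'

```text
clock: 16.92
tcp_pos: [0.4984, 0.1046, 0.2028]
ee_rot: [[-0.999, 0.054, -0.002], [0.054, 0.999, 0.0], [0.002, 0.0, -1.0]]
force: [1.1, 0.4, -5.1]
gripper_width: 0.0653
```

>>> jog_arm --commands '[1, -17, 50, 0, 0, 1, -14, 40, 0, 0, 1, -7, 22, 0, 0, 1, 0, 0, 0, 0]'

```text
clock: 17.42
tcp_pos: [0.4606, 0.2162, 0.2029]
ee_rot: [[-0.999, 0.051, -0.002], [0.051, 0.999, -0.0], [0.002, -0.0, -1.0]]
force: [0.4, -0.3, -5.6]
gripper_width: 0.0657
```

```bash
python3 - <<'E'
from h import *
s=read_state();print(np.round(s['force'],2),np.round(s['tcp_pos'],4),np.round(s['joint_pos'],0),s['gripper_width'],s['clock'])
for n in ['scene','top']:
    c=read_camera(n);cv2.imwrite(f'pics/{n}3.png',c['img']);P=zmap_w(c)
    X,Y,Z=P[...,0],P[...,1],P[...,2]
    L=np.deg2rad(-3.1);g=np.array([.5262,.2116])
    lx=(X-g[0])*np.cos(L)+(Y-g[1])*np.sin(L);ly=-(X-g[0])*np.sin(L)+(Y-g[1])*np.cos(L)
    m=(Z>.052)&(Z<.068)&(abs(lx)<.02)&(abs(ly)<.045)
    print(n,'leaf lx',np.percentile(lx[m],[5,50,95]).round(4) if m.any() else None,m.sum())
    m=(Z>.0895)&(Z<.105)&(lx>.03)&(abs(ly)<.09);print('roof lx',np.percentile(lx[m],[.5,99.5]).round(4),'ly',np.percentile(ly[m],[.5,99.5]).round(4))
    m=(Z>.066)&(Z<.08)&(abs(lx)<.015)&(abs(ly)<.08)&(abs(ly)>.04);print('posts',[ (lx[m&(sg*ly>0)].mean().round(4),ly[m&(sg*ly>0)].mean().round(4),(m&(sg*ly>0)).sum()) for sg in (1,-1)])
    m=(Z>.070)&(Z<.09)&(abs(X-.4955)<.05)&(abs(Y+.0963)<.05)
    if m.any(): print('T1',cv2.minEnclosingCircle((P[m][:,:2]*1000).astype(np.float32)))
E
```

```text
[ 0.36 -0.33 -5.64] [0.4606 0.2162 0.2029] [ 12.  19.  84.   0.  77. -75.] 0.06572900534813907 17.425
scene leaf lx [-0.0012  0.0024  0.0041] 98
roof lx [0.0638 0.4151] ly [-0.0764  0.0619]
posts [(np.float64(0.0037), np.float64(0.0544), np.int64(25)), (np.float64(0.0021), np.float64(-0.0557), np.int64(20))]
T1 ((495.8866271972656, -96.92912292480469), 34.360679626464844)
top leaf lx [-0.0034 -0.0016  0.0014] 29
roof lx [0.0622 0.4137] ly [-0.0827  0.0605]
posts [(np.float64(nan), np.float64(nan), np.int64(0)), (np.float64(0.0009), np.float64(-0.0562), np.int64(20))]
T1 ((494.809326171875, -97.30440521240234), 33.603858947753906)<stdin>:11: RuntimeWarning: Mean of empty slice.
  ret = ret.dtype.type(ret / rcount)
```

>>> jog_arm --commands '[1, 0.5, -1.5, -30, 0, 1, 0, 0, -45, 0, 1, 0, 0, -45, 0, 1, 0, 0, -30, 0, 1, 0, 0, -14, 0, 1, 0, 0, -6, 0, 1, 0, 0, -2, 0, 1, 0, 0, 0, 0, 1, 0, 0, 0, 0]'

```text
clock: 18.65
tcp_pos: [0.4625, 0.2136, 0.0325]
ee_rot: [[-0.999, 0.054, 0.001], [0.054, 0.999, 0.0], [-0.001, 0.0, -1.0]]
force: [-0.1, 0.3, -4.5]
gripper_width: 0.0653
```

>>> jog_arm --commands '[1, 0, 0, -1.5, 0, 1, 0, 0, -0.5, 0, 1, 0, 0, 0, 0]'

```text
clock: 19.02
tcp_pos: [0.4625, 0.2136, 0.0317]
ee_rot: [[-0.999, 0.054, 0.002], [0.054, 0.999, 0.0], [-0.002, 0.0, -1.0]]
force: [-4.9, -1.2, 14.5]
gripper_width: 0.0656
```

>>> jog_arm --commands '[1, 0, 0, 1, 0, 1, 0, 0, 0, 0, 0, 0, 0, 0, 0, 0, 0, 0, 0, 0, 0, 0, 0, 0, 0, 0, 0, 0, 0, 0, 0, 0, 0, 20, 0, 0, 0, 0, 40, 0, 0, 0, 0, 40, 0, 0.53, -30, 1.6, 0, 0, 0.53, -34, 1.8, 0, 0, 0.53, 0, 0, 0, 0]'

```text
clock: 20.52
tcp_pos: [0.3964, 0.217, 0.131]
ee_rot: [[-0.999, 0.053, -0.001], [0.053, 0.999, -0.0], [0.001, -0.0, -1.0]]
force: [0.5, -0.1, 0.1]
gripper_width: 0.04
```

```bash
python3 - <<'E'
from h import *
s=read_state();print(np.round(s['force'],2),np.round(s['tcp_pos'],4),s['gripper_width'],s['clock'])
for n in ['scene','top']:
    c=read_camera(n);cv2.imwrite(f'pics/{n}4.png',c['img']);P=zmap_w(c)
    X,Y,Z=P[...,0],P[...,1],P[...,2]
    m=(Z>.076)&(Z<.095)&(abs(X-.4625)<.045)&(abs(Y-.2136)<.045)
    if m.any(): print('T',m.sum(),cv2.minEnclosingCircle((P[m][:,:2]*1000).astype(np.float32)),P[m].mean(0).round(4))
E
```

```text
[ 0.51 -0.07  0.11] [0.3964 0.217  0.131 ] 0.039974922811355146 20.525
T 360 ((464.22589111328125, 213.50270080566406), 34.147918701171875) [0.4671 0.2107 0.084 ]
T 99 ((466.66595458984375, 198.17935180664062), 28.311607360839844) [0.4692 0.1905 0.0824]
```

View pics/scene4.png

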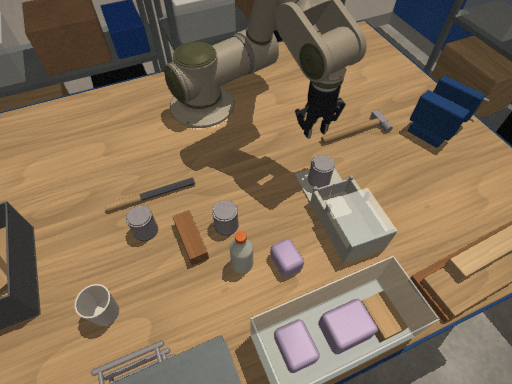

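>>> jog_arm --commands '[0.694, 0, -0.3, -30, 0, 0.694, 0, 0, -40, 0, 0.694, 0, 0, -25, 0, 0.694, 0, 0, -2, 0, 0.694, 8, -0.4, 0, 0, 0.694, 8, -0.4, 0, 0, 0.694, 0, 0, 0, 0]'

```text
clock: 21.5
tcp_pos: [0.4154, 0.2158, 0.0345]
ee_rot: [[-0.999, 0.054, 0.002], [0.054, 0.999, 0.0], [-0.002, 0.001, -1.0]]
force: [-0.5, 0.3, 0.3]
gripper_width: 0.026
```

>>> jog_arm --commands '[0.694, 6, -0.3, 0, 0, 0.694, 6, -0.3, 0, 0, 0.694, 6, -0.3, 0, 0, 0.694, 6, -0.3, 0, 0, 0.694, 0, 0, 0, 0]'

```text
clock: 22.12
tcp_pos: [0.438, 0.2146, 0.0338]
ee_rot: [[-0.999, 0.054, -0.001], [0.054, 0.999, -0.0], [0.001, -0.0, -1.0]]
force: [-2.0, 0.1, 1.5]
gripper_width: 0.0261
```

```bash
cat > t.py <<'E'
from h import *
import sys
s=read_state();print(np.round(s['force'],2),np.round(s['tcp_pos'],4),s['gripper_width'],s['clock'])
L=np.deg2rad(-3.1);g=np.array([.5262,.2110])
Rm=np.array([[np.cos(L),np.sin(L)],[-np.sin(L),np.cos(L)]])
print('tcp local',(Rm@(s['tcp_pos'][:2]-g)*1000).round(1))
c=read_camera('scene');P=zmap_w(c)
q=(P[...,:2]-g)@Rm.T
m=(P[...,2]>.078)&(P[...,2]<.0895)&(q[...,0]>-.12)&(q[...,0]<.06)&(abs(q[...,1])<.045)
if m.sum()>20: (a,b),r=cv2.minEnclosingCircle((q[m]*1000).astype(np.float32));print('lid local',round(a,1),round(b,1),r,m.sum(),P[m][:,2].mean())
cv2.imwrite(f'pics/{sys.argv[1]}.png',cv2.resize(c['img'][120:290,260:430],None,fx=3.5,fy=3.5,interpolation=2))
E
python3 t.py p1
```

```text
[-2.04  0.1   1.52] [0.438  0.2146 0.0338] 0.026076309401024775 22.125
tcp local [-88.2  -1.2]
lid local -58.9 -3.9 46.86788558959961 421 0.08444831537819526
```

View pics/p1.png

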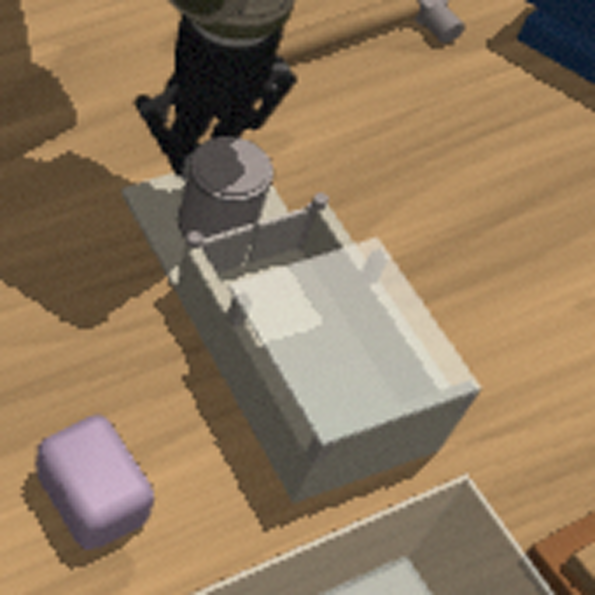

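The fingers are on the tin and it stays upright. I'll push on with a check halfway.

>>> jog_arm --commands '[0.694, 8, -0.4, 0, 0, 0.694, 8, -0.4, 0, 0, 0.694, 8, -0.4, 0, 0, 0.694, 8, -0.4, 0, 0, 0.694, 0, 0, 0, 0]'

```text
clock: 22.8
tcp_pos: [0.4707, 0.213, 0.0337]
ee_rot: [[-0.999, 0.054, 0.0], [0.054, 0.999, 0.0], [-0.0, 0.0, -1.0]]
force: [-2.2, -0.1, -0.7]
gripper_width: 0.0264
```

```bash
sed -i "s/^cv2.imwrite/if m.any(): print('front',np.percentile(q[m][:,0],99)*1000-33,'ly',np.percentile(q[m][:,1],[1,99])*1000)\ncv2.imwrite/" t.py; python3 t.py p2
```

```text
[-2.18 -0.07 -0.69] [0.4707 0.213  0.0337] 0.026407713861304312 22.8
tcp local [-55.6  -1. ]
lid local -28.6 2.0 48.896522521972656 445 0.08435732243953167
front -15.072750640944136 ly [-38.87593641  35.63293075]
```

View pics/p2.png

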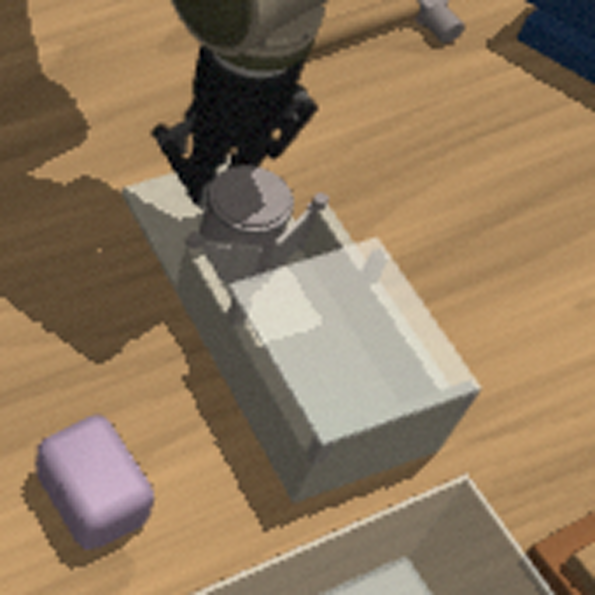

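>>> jog_arm --commands '[0.694, 8, -0.35, 0, 0, 0.694, 8, -0.35, 0, 0, 0.694, 8, -0.35, 0, 0, 0.694, 8, -0.35, 0, 0, 0.694, 8, -0.35, 0, 0, 0.694, 8, -0.35, 0, 0, 0.694, 0, 0, 0, 0]'

```text
clock: 23.72
tcp_pos: [0.5183, 0.2109, 0.0337]
ee_rot: [[-0.999, 0.054, 0.0], [0.054, 0.999, 0.0], [-0.0, 0.0, -1.0]]
force: [-1.9, 0.7, -0.1]
gripper_width: 0.0261
```

```bash
python3 t.py p3
```

```text
[-1.94  0.74 -0.12] [0.5183 0.2109 0.0337] 0.026144744935878268 23.725
tcp local [-7.9 -0.5]
lid local 16.9 -0.3 45.53297424316406 409 0.08459197072436955
front 21.78192872175147 ly [-37.28134377  37.81782387]
```

View pics/p3.png

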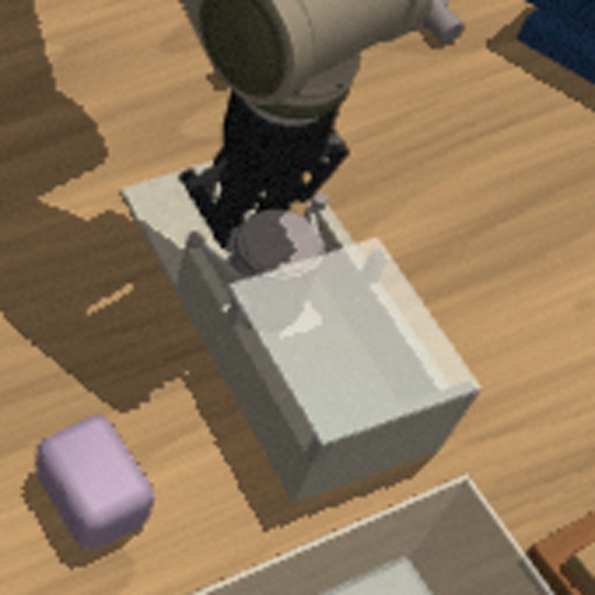

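>>> jog_arm --commands '[0.694, 8, -0.4, 0, 0, 0.694, 8, -0.4, 0, 0, 0.694, 8, -0.4, 0, 0, 0.694, 6, -0.3, 0, 0, 0.694, 0, 0, 0, 0]'

```text
clock: 24.4
tcp_pos: [0.5486, 0.2094, 0.0338]
ee_rot: [[-0.999, 0.054, 0.001], [0.054, 0.999, 0.0], [-0.001, 0.0, -1.0]]
force: [-1.8, 0.5, 0.6]
gripper_width: 0.0261
```

>>> jog_arm --commands '[0.694, 6, -0.3, 0, 0, 0.694, 6, -0.3, 0, 0, 0.694, 4, -0.2, 0, 0, 0.694, 3, -0.2, 0, 0, 0.694, 0, 0, 0, 0]'

```text
clock: 25.02
tcp_pos: [0.567, 0.2084, 0.0338]
ee_rot: [[-0.999, 0.054, -0.0], [0.054, 0.999, -0.0], [0.0, -0.0, -1.0]]
force: [-3.7, 0.8, 0.5]
gripper_width: 0.0262
```

```bash
python3 t.py p4
```

```text
[-3.69  0.75  0.52] [0.567  0.2084 0.0338] 0.026229243878085316 25.025
tcp local [40.9 -0.4]
lid local 52.8 0.1 44.22089385986328 83 0.08488497819439397
front 23.00447846894854 ly [-42.70432304  41.13550423]
```

View pics/p4.png

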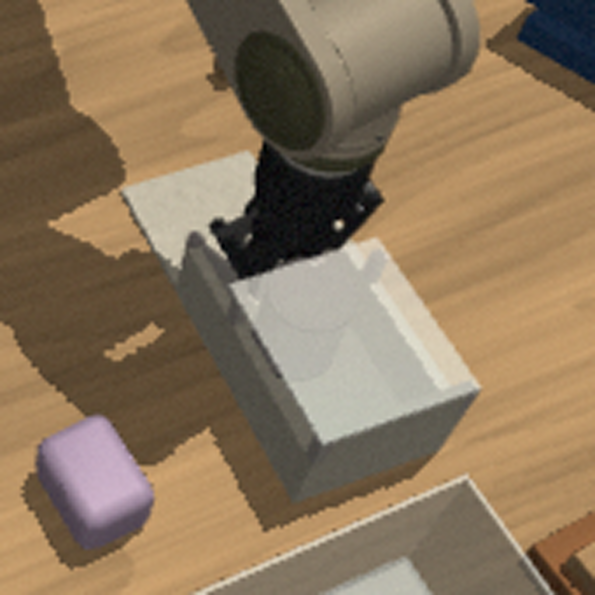

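>>> jog_arm --commands '[0.694, -5, 0.3, 0, 0, 0.694, -6, 0.3, 0, 0, 0.694, 0, 0, 0, 0, 0.694, 0, 0, 10, 0, 0.694, 0, 0, 20, 0, 0.694, 0, 0, 30, 0, 0.694, 0, 0, 40, 0, 0.694, 0, 0, 40, 0, 0.694, -40, 2, 20, 0, 0.694, -50, 2, 0, 0, 0.694, -50, 2, 0, 0, 0.694, -50, 2, 0, 0]'

```text
clock: 26.58
tcp_pos: [0.3648, 0.217, 0.1946]
ee_rot: [[-0.999, 0.054, 0.002], [0.054, 0.999, 0.0], [-0.002, 0.001, -1.0]]
force: [0.2, -0.3, -0.4]
gripper_width: 0.0264
```

>>> jog_arm --commands '[0.694, 0, 50, 0, 0, 0.694, 0, 50, 0, 0, 0.694, 0, 30, 0, 0, 0.694, 0, 0, 0, 0, 0.694, 0, 0, 0, 0, 0.694, 0, 0, 0, 0, 0.694, 0, 0, 0, 0]'

```text
clock: 27.45
tcp_pos: [0.3664, 0.3464, 0.194]
ee_rot: [[-0.998, 0.055, 0.0], [0.055, 0.998, 0.0], [-0.0, 0.0, -1.0]]
force: [0.0, 0.4, -0.4]
gripper_width: 0.026
```

```bash
python3 t.py p5; python3 - <<'E'
from h import *
c=read_camera('top');cv2.imwrite('pics/top5.png',c['img']);cv2.imwrite('pics/top5z.png',cv2.resize(c['img'][85:225,140:240],None,fx=5,fy=4.2,interpolation=2))
P=zmap_w(c);X,Y,Z=P[...,0],P[...,1],P[...,2]
L=np.deg2rad(-3.1);g=np.array([.5262,.2110]);Rm=np.array([[np.cos(L),np.sin(L)],[-np.sin(L),np.cos(L)]]);q=(P[...,:2]-g)@Rm.T
m=(Z>.045)&(Z<.068)&(q[...,0]>-.02)&(q[...,0]<.055)&(abs(q[...,1])<.045)
print('leaf pts',m.sum(),np.percentile(q[m]*1000,[2,50,98],axis=0).round(1).tolist())
for x,y in [(.4955,-.0963),(.4243,-.3058)]:
    m=(np.hypot(X-x,Y-y)<.05)&(Z>.07)&(Z<.09);print(cv2.minEnclosingCircle((P[m][:,:2]*1000).astype(np.float32)))
for r in landmark_of('top','tin_c_center')[:5]: print(r['score'],r['position'],Rm@(w(c,r['position'],z=.045)[:2]-g))
c=read_camera('scene')
for r in landmark_of('scene','tin_c_center')[:5]: print(r['score'],r['position'],Rm@(w(c,r['position'],z=.045)[:2]-g))
E
```

```text
[ 0.02  0.38 -0.35] [0.3664 0.3464 0.194 ] 0.025962547413477425 27.45
tcp local [-166.9  126.5]
front 22.2747042458617 ly [-12.03979779  15.08440243]
leaf pts 103 [[-3.4, -42.6], [-1.0, -2.9], [53.9, 41.6]]
((494.31231689453125, -97.73890686035156), 33.710609436035156)
((422.3136901855469, -306.3194580078125), 33.568729400634766)
0.69 [291.0, 179.7] [-0.01267053 -0.31064675]
0.83 [224.6, 215.4] [-0.01648374 -0.30900224]
```

View pics/p5.png

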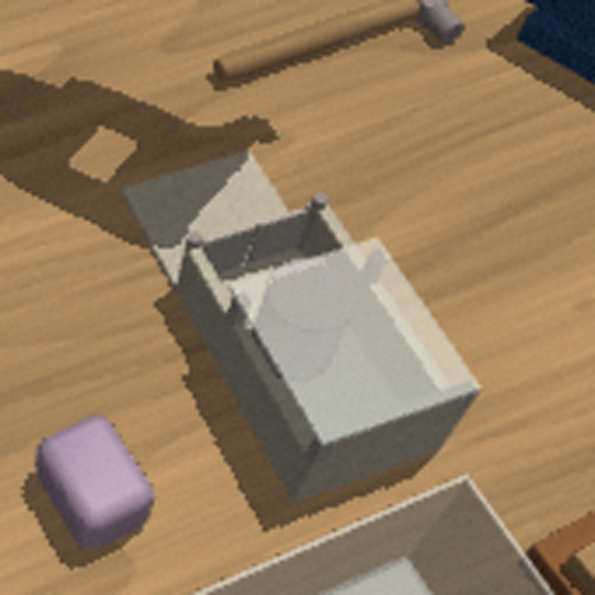

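View pics/top5z.png

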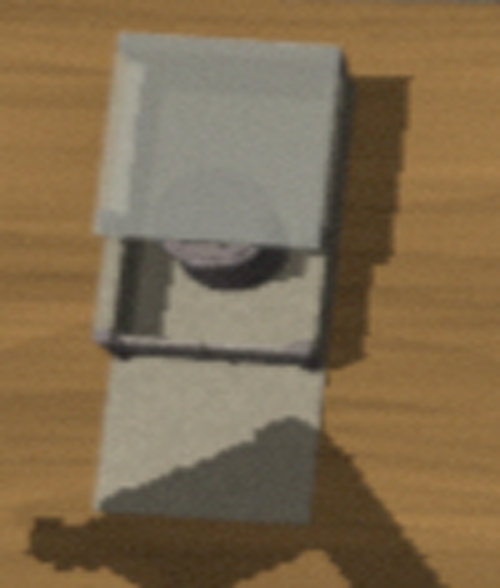

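View pics/top5.png

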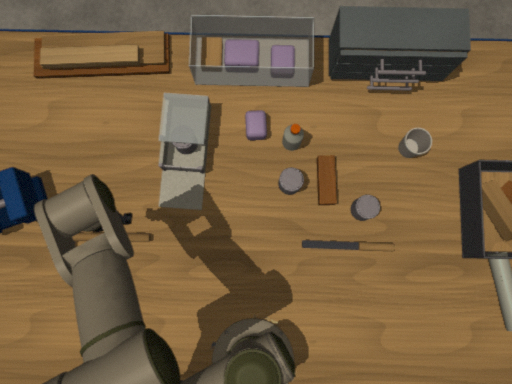

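Both leaves are back in the shut line, the tin stands upright behind them, and nothing else has moved. The arm is clear, so I'm handing the job in.

```bash
python3 -c "
from h import *
print(finish_job())"
```

```text
the job is handed in; nothing more can be done
None
```

The full tin is in the storage bay, upright and with both gate leaves shut behind it. I handed the job in at about 28 s of the 72 s allowed.

- **Finding the full tin:** I lifted all three. The tins at (0.495, -0.097) and (0.424, -0.306) read about 1.4 N each, so they are empty. The one at (0.624, -0.276) read about 4.8 N, roughly 0.49 kg.
- **Empty tins:** I put both back upright. The last top view put them within about 1 to 2 mm of where they first stood.
- **Pushing it in:** I stood the full tin on the apron and pushed it through with the fingers partly open. It ended about 81 mm inside the gate, going by the finger position (about 70 mm is needed). I then lifted the fingers out above the leaves.
- **Last checks:** The pictures show the leaves in the shut line and the other things on the bench where they were. The arm touched nothing.
- **Less certain:**
  - The landmark network did not report the tin under the clear roof, so its final position rests on the finger position and the pictures.
  - A few stray depth points in the leaf check fell near the roof edge. I took them to be the tin or roof, since the pictures show the gate shut.
  - The push force read about 3.7 N at the end, against about 2 N before; I did not find out why.

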